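# Fit the filter and hold the probe in the guide of an optical station

## Task

Set up the optical measurement: take the larger framed filter out of the grey storage tray, stand it on edge, fully down, at about the middle of the empty slot of the station's filter holder, and let it go (set it in, do not drop it). Then take the probe by its square black grip from the aluminium block, lower its stem through the hole of the station's guide plate without touching the station with it, and finish while still holding it there, upright, still and centred in the hole, with its tip about half-way between the guide plate's underside and the base plate. Leave everything else where it is.

Things in the scene. Friction and masses are not known exactly. Their poses are not given: they have to be found in the camera images.
- filter_center (a point): the larger filter: amber pane in a black frame, one rigid plate 60 mm wide (its x), 6 mm thick (its y), 75 mm tall (its z, up), about 70 g; point at its centre, 37.5 mm above its lower edge. It starts upright in one of the two slots (70 mm apart) of the grey storage tray, its lower edge 6 mm above the table; the tray's rails reach 31 mm above the table
- slot (a point): the empty (inner) slot of the filter holder on the station, between the guide plate and the spare filter; point on the slot's floor (8 mm above the table) at mid length and mid width. z up, x along the slot, y across it. Slot 8.5 mm wide over the lower 18 mm, then flaring to about 16 mm at the top, 25 mm above its floor; rails 80 mm long, open ended. The station is one fixed piece on a black base plate 110 x 250 x 8 mm
- bore (a point): the guide hole: point at the centre of its upper mouth, 88 mm above the table; z up, x and y as the slot's. Vertical through hole 26 mm in diameter in an aluminium plate 64 (x) x 56 (y) x 18 mm, so its underside is 70 mm above the table and 62 mm above the base plate, free space between. The hole lies 105 mm from the slot's centre on the slot's -y side. The plate is carried by a post 42 mm from the hole on its +x side, top 93 mm above the table
- probe_grip (a point): the probe: a square black grip 20 x 20 mm, 30 mm tall, on a steel stem 10 mm in diameter reaching 105 mm below it; about 100 g, rigid. Point at the centre of the grip, 120 mm above the stem's tip; z up along the stem, x and y square to the grip's faces. It starts loose and upright in the aluminium block, grip centre 125 mm above the table
- probe_tip (a point): the lower end of the probe's stem, on its axis; at the start 5 mm above the table in a hole 14 mm wide and 40 mm deep in the aluminium block (60 x 60 x 45 mm tall, fixed)
- station: the station itself (fixed): point at the middle of the underside of its base plate, axes as the slot's
- filter: the larger filter again: its body, origin at the middle of its lower edge
- probe: the probe again: its body, origin at the tip
- small_filter_center (a point): the smaller filter (42 wide, 6 thick, 55 mm tall) in the other slot of the storage tray; point at its centre. Leave alone
- spare_filter_center (a point): a filter like the large one, already standing in the outer slot of the station, 70 mm from the inner slot; point at its centre. Leave alone
- post_mid (a point): bystander: black post on a foot, 98 mm tall; point 50 mm up
- lens_ring_mid (a point): bystander: black lens ring lying flat, 40 mm across, 12 mm high; point at its centre
- jar_mid (a point): bystander: clear jar with a black cap, 48 mm across, 55 mm tall; point at its centre
- driver_mid (a point): bystander: screwdriver, 150 mm long, lying flat; point on its underside near the middle
- mirror_block_mid (a point): bystander: small metal mirror cube 30 mm on every side with a black knob on top, 38 mm tall in all; point 15 mm up
Things that resemble listed ones, but are neither listed nor needed, are in the scene too. What is shaped like the filter but red is not meant.

How it is judged:
By the outcome, as a careful person would: the job done as asked, in the order asked, and still so for the second after the job is handed in, while the arm keeps its last pose, push and grip.
It also fails if it takes over 64 s, if anything falls off the work surface, if the arm or the gripper's body presses on something with over 40 N, if the wrist force passes 120 N, or if a joint passes its speed limit or range.

## Robot

A 6-joint arm with a two-finger parallel gripper is mounted at the origin on the work surface. World frame = base frame: x ahead of the robot, y to its left, z up, the work surface at z = 0. Lengths are in mm, angles in rad, forces in N, time in s.
With the tool pointing down it reaches from about 300 to 775 mm from the base axis. Payload 14.6 kg.
Tool frame: the origin (TCP) lies on the centre line of the jaws, within the pads' length; the fingertips stand 14 mm ahead of it and the grasp point (between the pads) lies 5 mm behind it; y points along the fingers, z is the direction in which the jaws open and shut, and the axes are right-handed (so a half turn about y gives the same grasp; the last joint's range is limited). The gripper opens to 85 mm and grips with 20 to 120 N. Pads are 22 mm wide; open, the fingers measure 114 mm over their backs; the gripper's body (76 mm by 85 mm) begins 54 mm behind the grasp point. The pads swing forward as they close: fully open they stand 13 mm farther back than shut.
Start: joints at [1.158, 0.3, 1.521, -0, 1.321, -0.067], TCP at [186.419, 517.433, 245.281] pointing down, gripper open.
Joint ranges: [-3.03, 3.03], [-0.79, 2.21], [0.23, 2.52], [-1.04, 4.18], [0, 3.07], [-2.55, 2.55]. Speed limits (rad/s): [2.22, 2.22, 2.57, 3.14, 3.14, 3.14].

## Interface

Orientations are given as a unit quaternion [x, y, z, w].
In Python, from station import bot gives the robot as it stands.
- The arm moves only by the tool servo_tool, never from a script. Its argument "steps" is a list that holds one entry, the list of rows, each a list of 7 numbers: the opening, from 0 (shut) to 1 (fully open), then the shift along the tool's x, y, z in m, then the turn, a rotation vector about the tool's x, y, z in degrees. A call has 1 to 10 rows; each row is the pose to reach, as a shift and turn from the pose measured when the call began, along the tool's axes at that moment; what a row does not reach only later rows make up. A row lasts 1/10 s, in which the tool goes at most 50 mm and 8.59 degrees, less where a joint would pass 70% of its speed; a pose out of reach is approached as far as the arm can. A call with a gripper value outside its range is refused whole. The fingers move at their own pace and stop on an object; "grip_force" is the grip in N (left out, the last holds). Time passes only in rows, so rows that repeat a pose let the fingers close. It gives the time, the measured TCP pose, the force and the opening at its end, in the units of the state.
- bot.state(): the state, without advancing time (a new reading comes with each control period).
- bot.read_camera(name): name is "scene" or "top" or "wrist"; returns the picture (480x640x3 uint8, blue, green, red); there is no depth.
- bot.camera_info(name): a dict with "vfov" (degrees; the focal length in pixels is half the picture's height over the tangent of half this angle, whatever the lens; pixels are square), "cx", "cy" (the principal point, pixels), "distortion" ([k1, k2, p1, p2, k3] as OpenCV has them; the pictures are not rectified), "pose" (4x4, takes a point from camera to world coordinates). Camera axes: x right, y up, looking along -z (the intrinsics and any distortion apply to the point x, -y, -z); pixel columns grow to the right and rows downward; lengths in mm; the calibration is good to about 2 mm. A picture is of the moment at which its call begins: read the wrist's pose just before it. camera_info takes no time and is no camera call; for the wrist camera it gives the pose at the moment of the call.
- bot.job_done(): hands the job in, once; it reports no verdict.
Trained networks look in the newest picture that a camera, given by its name, has taken for a name from the list of things; names that differ only in an ending like _2 or _b are one class to them, and where a whole thing is asked for, a point or a joint stands for the part that bears it (a point fixed in the world has none). Each returns a list of dicts, best first, with "conf" (0 to 1); they miss things now and then, are a little off and sometimes report something else, mostly with a low value. They report only what shows in the picture. A call takes as long as a camera call. They do not tell look-alikes from the thing itself.
- bot.recognise(camera, query): "location" ([x, y, z] in mm, in the coordinates of the camera as it stood for that picture, good to about 4 mm: the middle of the surface that is visible of it).
- bot.landmark_of(camera, query): "location" ([x, y, z] in mm, in the coordinates of the camera as it stood for that picture, good to about 4 mm: a listed point, or the origin of a listed thing).
The state is a dict: "t": time; "q": joint angles; "joint_vel": joint speeds; "joint_efforts": joint torques, N m; "tcp_pos": TCP position; "ee_rot": TCP orientation; "wrist_force": force on the tool from outside, world axes, zero at the start; "moment": the same for the moment, N m; "grip_width": finger opening in mm.
Only numpy, scipy, OpenCV 4.12 (cv2) and the standard library are available. Lean on these libraries where they do the work, as an engineer would, in place of code of your own. Each camera call takes 0.05 s, during which the arm holds its last target.

## Working session

There is one attempt and no reset: what is moved stays moved. The work goes in short steps, Python scripts to look and compute and a tool call to move; the robot and the scene stay as the last step left them, time stands still between calls to the robot, and variables do not carry over. Pictures are saved under pics/ and viewed, and the job is handed in when it is done.

Besides the shell and the picture viewer there is one more tool, called after ">>>" by a JSON object that holds its "method" and its "body". servo_tool: Moves the arm, as the interface text tells. Its arguments: {"type":"object","properties":{"steps":{"type":"array","items":{"type":"array","items":{"type":"array","items":{"type":"number"}}}},"grip_force":{"type":"number"}},"required":["steps"]}

```bash
ls; mkdir -p pics
python3 - <<'E'
from station import bot
import cv2
s=bot.state();print(s)
for n in ["scene","top","wrist"]:
    i=bot.camera_info(n);print(n,i)
    cv2.imwrite(f"pics/{n}0.png",bot.read_camera(n))
E
```

```text
pics
{'t': 0.0, 'q': array([ 1.15840049e+00,  3.00478644e-01,  1.52159461e+00,  1.89262753e-05,
        1.32064886e+00, -6.66125213e-02]), 'joint_vel': array([-0.00092495,  0.00221855, -0.00017921, -0.00062103,  0.00165605,
        0.00042092]), 'joint_efforts': array([-1.08515371e-03, -5.43501270e+01, -3.61796594e+01, -1.48228064e-04,
        4.03142913e-03,  8.03151210e-06]), 'tcp_pos': array([186.33444595, 517.25092013, 244.71142814]), 'ee_rot': array([ 0.69695082, -0.12174736,  0.12154531, -0.69617804]), 'wrist_force': array([-0.9492558 , -0.4606264 ,  0.62184739]), 'moment': array([-0.03875091,  0.04181429,  0.01083268]), 'grip_width': 85.32920800095071}
scene {'vfov': 45.51899213917122, 'cx': 314.78723914713487, 'cy': 238.79557354542683, 'distortion': array([0.00103232, 0.        , 0.        , 0.        , 0.        ]), 'pose': array([[-1.42695919e-01, -8.42622347e-01,  5.19254711e-01,
         1.05601666e+03],
       [ 9.89705382e-01, -1.15640746e-01,  8.43236309e-02,
         4.62738148e+01],
       [-1.10059739e-02,  5.25941820e-01,  8.50449335e-01,
         9.60425181e+02],

[... 426 characters left out ...]
+01],
       [-2.89204356e-04,  5.95216448e-02,  9.98226973e-01,
         1.07347245e+03],
       [ 0.00000000e+00,  0.00000000e+00,  0.00000000e+00,
         1.00000000e+00]])}
wrist {'vfov': 64.78328695688243, 'cx': 314.0975590821863, 'cy': 239.59112428993234, 'distortion': array([-0.05137672,  0.        ,  0.        ,  0.        ,  0.        ]), 'pose': array([[ 3.38411735e-01, -8.99027196e-01, -2.77898540e-01,
         1.15662862e+02],
       [ 9.40997863e-01,  3.23091264e-01,  1.00673021e-01,
         5.41578418e+02],
       [-7.21193154e-04, -2.95570864e-01,  9.55320545e-01,
         3.72803038e+02],
       [ 0.00000000e+00,  0.00000000e+00,  0.00000000e+00,
         1.00000000e+00]])}
```

View pics/scene0.png

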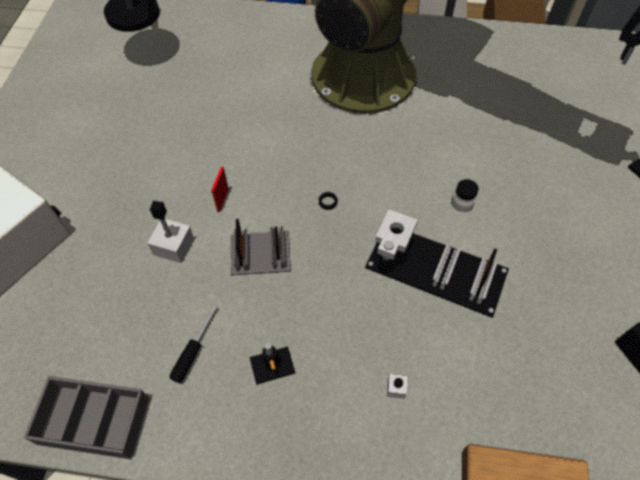

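View pics/top0.png

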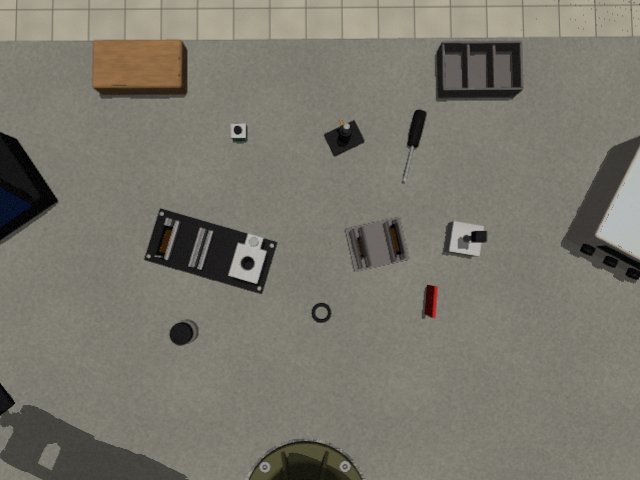

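View pics/wrist0.png

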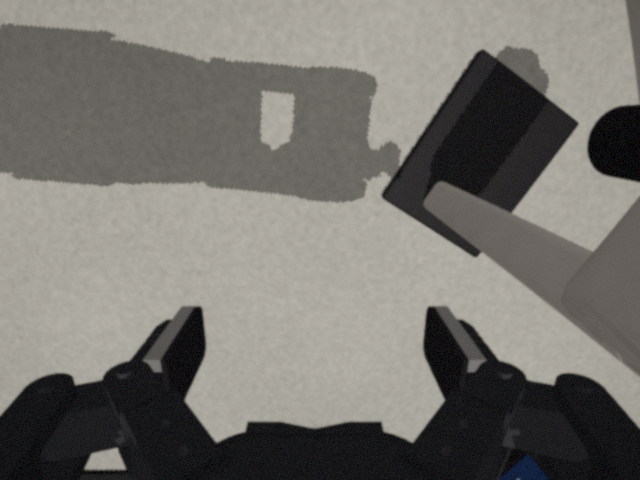

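```bash
cat > h.py <<'E'
from station import bot
import numpy as np, cv2
from scipy.spatial.transform import Rotation as R
from scipy.optimize import least_squares
np.set_printoptions(precision=2,suppress=True)
def K(i):
    f=240/np.tan(np.radians(i["vfov"])/2)
    return np.array([[f,0,i["cx"]],[0,f,i["cy"]],[0,0,1.]])
def proj(i,P):
    P=np.atleast_2d(P);T=np.linalg.inv(i["pose"])
    c=P@T[:3,:3].T+T[:3,3]; c=c*[1,-1,-1]
    return cv2.projectPoints(c,np.zeros(3),np.zeros(3),K(i),np.array(i["distortion"]))[0][:,0]
def ray(i,uv):
    u=cv2.undistortPoints(np.array(uv,float).reshape(-1,1,2),K(i),np.array(i["distortion"]))[:,0]
    d=np.c_[u[:,0],-u[:,1],-np.ones(len(u))]@i["pose"][:3,:3].T
    return i["pose"][:3,3],d
def atz(i,uv,z):
    o,d=ray(i,uv); return o+d*((z-o[2])/d[:,2])[:,None]
def w(i,p): return i["pose"][:3,:3]@np.array(p)+i["pose"][:3,3]
def tool():
    s=bot.state(); return s["tcp_pos"],R.from_quat(s["ee_rot"]),s
E
python3 - <<'E'
from h import *
names=["filter_center","slot","bore","probe_grip","probe_tip","small_filter_center","spare_filter_center","post_mid","lens_ring_mid","jar_mid","driver_mid","mirror_block_mid"]
for c in ["top","scene"]:
    i=bot.camera_info(c)
    for n in names:
        for d in bot.landmark_of(c,n)[:3]: print(c,n,w(i,d["location"]),round(d["conf"],2))
p,r,s=tool();print(r.as_matrix(),s["t"])
E
```

```text
top filter_center [ 405.06 -252.5    40.41] 0.69
top filter_center [ 525.84 -183.22   40.79] 0.61
top slot [508.8  204.25   8.93] 0.85
top bore [481.48 101.65  92.98] 0.97
top bore [ 528.09 -319.07  123.1 ] 0.69
top bore [734.87 -85.    47.32] 0.6
top probe_grip [ 524.22 -181.91   44.7 ] 0.44
top probe_grip [745.88 128.83  17.48] 0.25
top probe_tip [ 527.64 -322.33    2.56] 0.79
top small_filter_center [ 506.75 -120.16   37.33] 0.51
top spare_filter_center [527.17 273.98  43.57] 0.78
top post_mid [735.06 -86.1   47.23] 0.59
top lens_ring_mid [378.93 -32.46   6.05] 0.45
top jar_mid [341.41 232.06  27.9 ] 0.85
top jar_mid [377.19 -34.84   7.95] 0.43
top driver_mid [ 717.63 -227.44    1.85] 0.77
top driver_mid [510.63 205.13   6.94] 0.28
top mirror_block_mid [746.6  128.42  20.43] 0.76
top mirror_block_mid [377.65 -36.25   6.68] 0.57
scene filter_center [ 404.98 -249.24   36.65] 0.83
scene slot [511.89 205.35   4.61] 0.61
scene bore [480.47 105.18  90.64] 0.77
scene probe_grip [ 529.37 -322.07  124.66] 0.9
scene small_filter_center [ 511.16 -114.45   31.82] 0.58
scene spare_filter_center [527.   268.29  44.76] 0.82
scene spare_filter_center [ 526.62 -320.34  124.64] 0.74
scene spare_filter_center [343.41 234.34  25.7 ] 0.72
scene post_mid [733.08 -85.92  46.83] 0.75
scene lens_ring_mid [479.8  108.11  90.4 ] 0.72
scene lens_ring_mid [376.5  -40.15   9.43] 0.55
scene jar_mid [343.42 237.89  26.87] 0.63
scene jar_mid [505.68 187.01  -1.19] 0.62
scene driver_mid [ 717.69 -225.53    3.64] 0.67
scene mirror_block_mid [749.05 133.25  13.94] 0.65
[[ 0.94 -0.    0.34]
 [-0.34  0.    0.94]
 [-0.   -1.   -0.  ]] 1.35
```

Run:
```python
import cv2
a=cv2.imread("pics/top0.png")
b=cv2.resize(a[190:310,335:495],None,fx=5,fy=5,interpolation=cv2.INTER_CUBIC);cv2.imwrite("pics/t1.png",b)
b=cv2.resize(a[195:305,135:295],None,fx=5,fy=5,interpolation=cv2.INTER_CUBIC);cv2.imwrite("pics/t2.png",b)
```

```text
(no output)
```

View pics/t1.png

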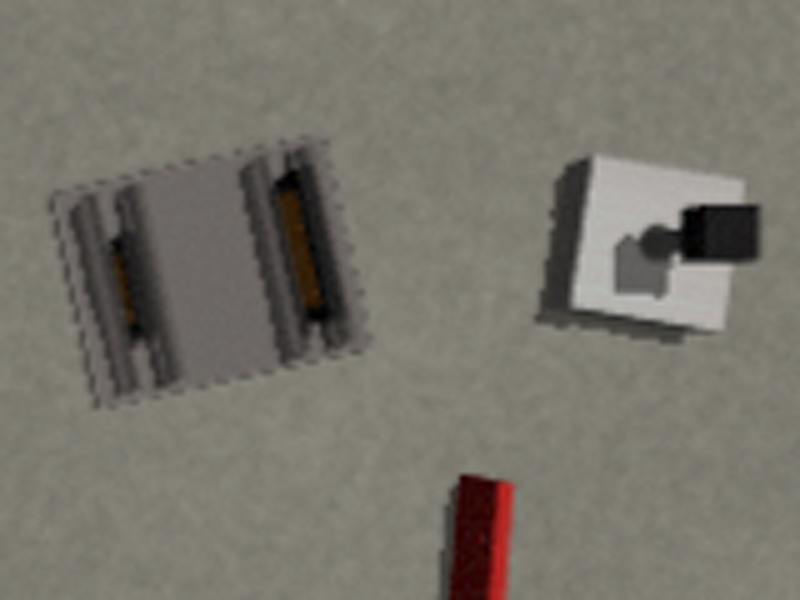

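View pics/t2.png

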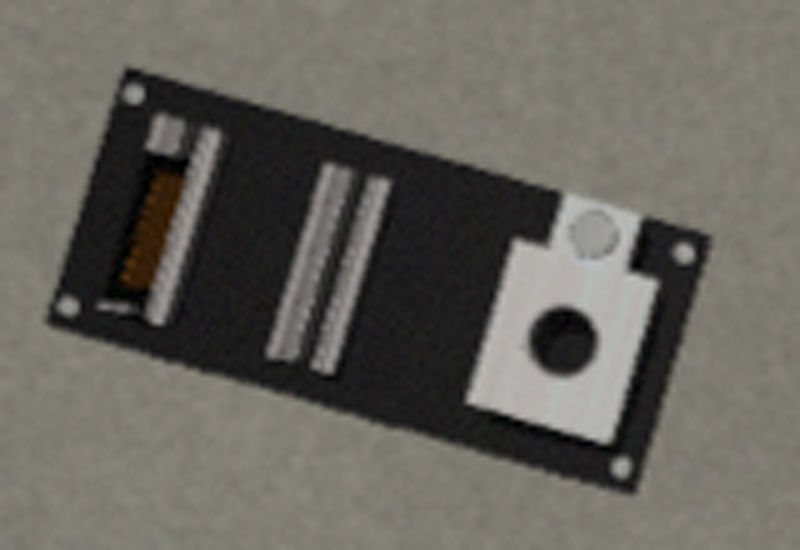

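```bash
cat >> h.py <<'E'
def Rdown(zdeg):
    a=np.radians(zdeg); z=np.array([np.cos(a),np.sin(a),0]); y=np.array([0,0,-1.]); x=np.cross(y,z)
    return R.from_matrix(np.c_[x,y,z])
def cmd(P,zdeg):
    p,r,s=tool(); d=r.inv().apply(np.array(P)-p)/1000; rv=np.degrees((r.inv()*Rdown(zdeg)).as_rotvec())
    print("shift",np.round(d,4),"turn",rv.round(2),"| tcp",p,"z-yaw",np.degrees(np.arctan2(*r.as_matrix()[[1,0],2])).round(2),"t",round(s["t"],2),"F",s["wrist_force"],"w",round(s["grip_width"],1),"q",s["q"])
E
python3 -c "
from h import *
cmd([526,-183,205],104.5)"
```

```text
shift [ 0.56  0.04 -0.54] turn [ -0.   -34.31  -0.  ] | tcp [186.41 517.43 245.29] z-yaw 70.19 t 1.35 F [-0.77  0.3  -0.18] w 85.5 q [ 1.16  0.3   1.52  0.    1.32 -0.07]
```

>>> {"method": "servo_tool", "body": {"steps": [[[1,0.56,0.04,-0.54,0,-34.3,0],[1,0.56,0.04,-0.54,0,-34.3,0],[1,0.56,0.04,-0.54,0,-34.3,0],[1,0.56,0.04,-0.54,0,-34.3,0],[1,0.56,0.04,-0.54,0,-34.3,0],[1,0.56,0.04,-0.54,0,-34.3,0],[1,0.56,0.04,-0.54,0,-34.3,0],[1,0.56,0.04,-0.54,0,-34.3,0],[1,0.56,0.04,-0.54,0,-34.3,0],[1,0.56,0.04,-0.54,0,-34.3,0]]]}}

```text
t: 2.35
tcp_pos: [401.6, 80.6, 220.7]
ee_rot: [-0.701, -0.09, 0.089, 0.701]
wrist_force: [1.2, 0.4, -0.1]
grip_width: 85.6
```

```bash
python3 -c "
from h import *
cmd([526,-183,205],104.5)"
```

```text
shift [ 0.05  0.02 -0.29] turn [ 0.01 -0.01  0.06] | tcp [401.6   80.57 220.7 ] z-yaw 104.49 t 2.35 F [ 1.19  0.38 -0.08] w 85.6 q [ 0.11  0.01  1.92  0.    1.21 -1.72]
```

>>> {"method": "servo_tool", "body": {"steps": [[[1,0.054,0.016,-0.286,0,0,0],[1,0.054,0.016,-0.286,0,0,0],[1,0.054,0.016,-0.286,0,0,0],[1,0.054,0.016,-0.286,0,0,0],[1,0.054,0.016,-0.286,0,0,0],[1,0.054,0.016,-0.286,0,0,0],[1,0.054,0.016,-0.286,0,0,0],[1,0.054,0.016,-0.286,0,0,0]]]}}

```text
t: 3.15
tcp_pos: [525.2, -183.3, 204.2]
ee_rot: [-0.701, -0.089, 0.089, 0.702]
wrist_force: [0.4, 0.1, 0.2]
grip_width: 85.2
```

```bash
python3 -c "
from h import *
i=bot.camera_info('wrist');cv2.imwrite('pics/w1.png',bot.read_camera('wrist'))
import pickle;pickle.dump(i,open('w1.pkl','wb'))
for n in ['filter_center','small_filter_center']:
  for d in bot.landmark_of('wrist',n): print(n,w(i,d['location']),d['conf'])
cmd([526,-183,205],104.5)
print(i['pose'])"
```

```text
filter_center [ 523.75 -182.63   40.13] 0.87
filter_center [ 404.75 -250.86   35.12] 0.62
small_filter_center [ 514.66 -116.39   31.17] 0.94
shift [ 0.  0. -0.] turn [0.01 0.05 0.07] | tcp [ 525.27 -181.86  205.09] z-yaw 104.55 t 3.3 F [-0.38 -0.43  0.55] w 85.5 q [-0.4   0.35  1.55  0.    1.24 -2.22]
[[  -0.25   -0.93   -0.29  452.41]
 [   0.97   -0.24   -0.07 -203.54]
 [   0.     -0.3     0.96  332.23]
 [   0.      0.      0.      1.  ]]
```

View pics/w1.png

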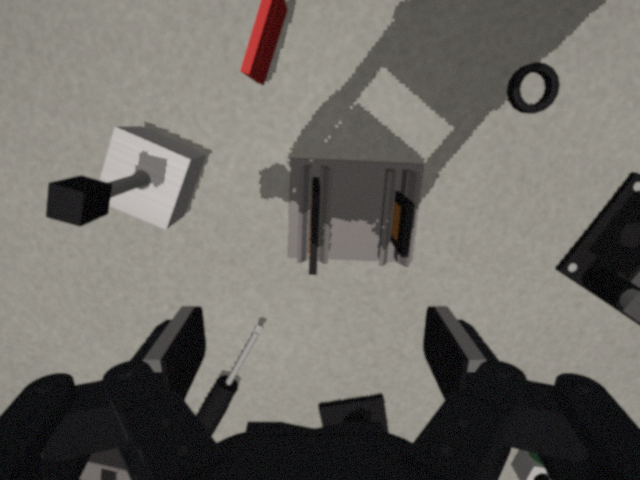

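```bash
python3 -c "
import cv2
a=cv2.imread('pics/w1.png');cv2.imwrite('pics/w1c.png',cv2.resize(a[140:290,270:430],None,fx=5,fy=4,interpolation=cv2.INTER_CUBIC)[:600])
b=cv2.resize(a[100:240,30:210],None,fx=4,fy=4,interpolation=cv2.INTER_CUBIC);cv2.imwrite('pics/w1d.png',b)
"
```

```text
(no output)
```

View pics/w1c.png

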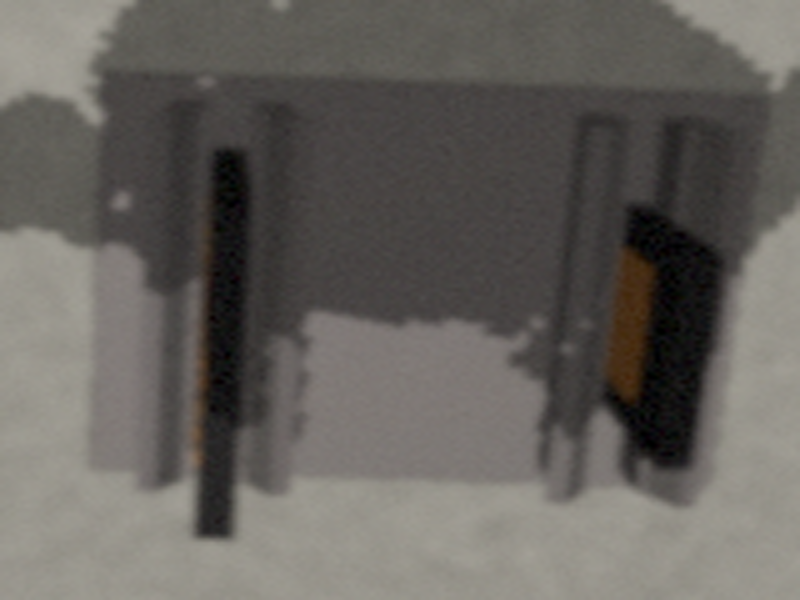

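View pics/w1d.png

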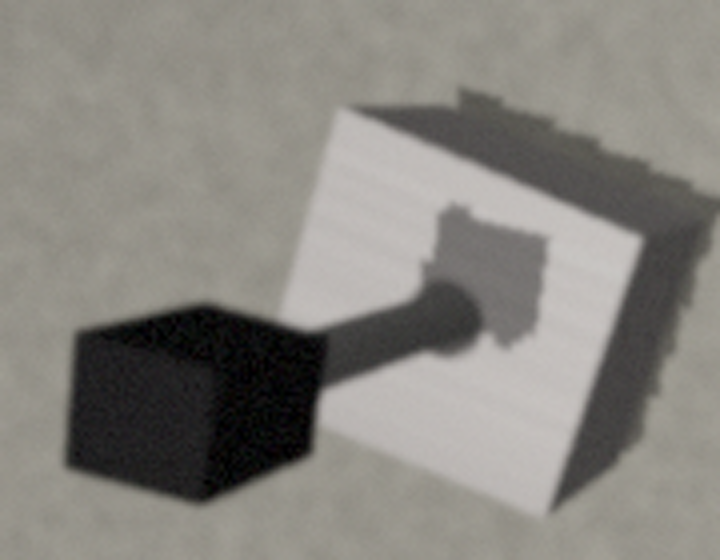

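```bash
python3 -c "
from h import *
import pickle;i=pickle.load(open('w1.pkl','rb'))
q=atz(i,[[316.2,178],[313.2,273.8]],81);print(q,np.linalg.norm(q[0]-q[1]),q.mean(0)); d=q[1]-q[0];print(np.degrees(np.arctan2(d[1],d[0])))
# tool-frame camera offset
p,r,s=tool();print(r.inv().apply(i['pose'][:3,3]-p))
pr=r.inv().apply(q.mean(0)-p);print(pr)
# grip: corners of bottom... top face at z=140
g=np.array([[77,332],[65,467],[200,502],[213,362]])/4+[30,100]
Q=atz(i,g,140);print(Q,Q.mean(0));
for a,b in [(0,1),(1,2),(2,3),(3,0)]:
  d=Q[b]-Q[a];print(np.linalg.norm(d),np.degrees(np.arctan2(d[1],d[0])))
print(atz(i,[[30+112,100+79]],45))
"
```

```text
[[ 486.02 -193.22   81.  ]
 [ 552.73 -178.14   81.  ]] 68.39157826223378 [ 519.38 -185.68   81.  ]
12.736638009486189
[ -75.82 -127.23   -2.71]
[ -6.82 124.09  -2.19]
[[ 514.55 -330.12  140.  ]
 [ 533.43 -330.83  140.  ]
 [ 533.68 -312.13  140.  ]
 [ 514.1  -311.81  140.  ]] [ 523.94 -321.22  140.  ]
18.887823801322707 -2.1712669457285623
18.705020292651195 89.20977882082659
19.59027394298529 179.0760341308442
18.30921482599457 -88.57446042294056
[[ 524.34 -320.87   45.  ]]
```

```bash
python3 -c "
from h import *
import pickle;i=pickle.load(open('w1.pkl','rb'))
a=atz(i,[[313.2,273.8]],81)[0];b=atz(i,[[316.2,178]],8)[0];print(a,b);d=a-b;print(np.hypot(d[0],d[1]),np.degrees(np.arctan2(d[1],d[0])))
u=d[:2]/np.hypot(*d[:2]);c=a[:2]-30*u;print(c)
# tray top-left/bottom-left corners: crop (103,70),(92,468) /5,/4
q=atz(i,np.array([[103,72],[770,92],[92,468]])/[5,4]+[270,140],0);print(q)
d=q[1]-q[0];print(np.degrees(np.arctan2(d[1],d[0])))
d=q[2]-q[0];print(np.degrees(np.arctan2(d[1],d[0])))
"
```

```text
[ 552.73 -178.14   81.  ] [ 495.79 -190.21    8.  ]
58.208748441205366 11.974389650067517
[ 523.38 -184.36]
[[ 485.64 -215.64    0.  ]
 [ 460.59 -102.31    0.  ]
 [ 574.48 -196.55    0.  ]]
102.46402665931903
12.12343609603235
```

```bash
python3 -c "
from h import *
cmd([523.8,-183.6,57],102.3)"
```

```text
shift [-0.    0.15 -0.  ] turn [0.01 2.25 0.07] | tcp [ 525.27 -181.86  205.09] z-yaw 104.55 t 3.3 F [-0.38 -0.43  0.55] w 85.5 q [-0.4   0.35  1.55  0.    1.24 -2.22]
```

```bash
sed -i 's/"shift",np.round(d,4)/"shift",(d*1000).round(1),"mm"/' h.py; python3 -c "
from h import *
cmd([523.8,-183.6,57],102.3)"
```

```text
shift [ -2.  148.1  -1.3] mm turn [0.01 2.25 0.07] | tcp [ 525.27 -181.86  205.09] z-yaw 104.55 t 3.3 F [-0.38 -0.43  0.55] w 85.5 q [-0.4   0.35  1.55  0.    1.24 -2.22]
```

>>> {"method": "servo_tool", "body": {"steps": [[[0.6,-0.002,0.04,-0.001,0,2.2,0],[0.6,-0.002,0.08,-0.001,0,2.2,0],[0.6,-0.002,0.11,-0.001,0,2.2,0],[0.6,-0.002,0.13,-0.001,0,2.2,0],[0.6,-0.002,0.14,-0.001,0,2.2,0],[0.6,-0.002,0.148,-0.001,0,2.2,0],[0.6,-0.002,0.148,-0.001,0,2.2,0]]], "grip_force": 35}}

```text
t: 4.0
tcp_pos: [523.8, -183.0, 57.1]
ee_rot: [-0.703, -0.077, 0.076, 0.703]
wrist_force: [0.1, 0.1, -0.0]
grip_width: 51.3
```

```bash
python3 -c "
from h import *
cv2.imwrite('pics/w2.png',bot.read_camera('wrist'))
cmd([523.8,-183.6,57],102.3)"
```

```text
shift [-0.3  0.7 -0.4] mm turn [0.03 0.07 0.11] | tcp [ 524.05 -183.15   57.73] z-yaw 102.37 t 4.05 F [-0.5  -0.26 -0.07] w 51.1 q [-0.4   0.54  1.67  0.    0.94 -2.19]
```

View pics/w2.png

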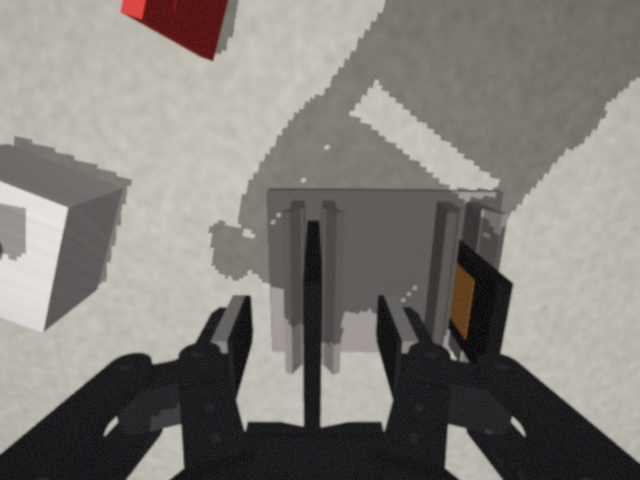

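The filter (column about 313) is centred between the pads (x 243 and 385) and square to them. Closing.

>>> {"method": "servo_tool", "body": {"steps": [[[0,0,0,0,0,0,0],[0,0,0,0,0,0,0],[0,0,0,0,0,0,0],[0,0,0,0,0,0,0],[0,0,0,0,0,0,0],[0,0,0,0,0,0,0],[0,0,0,0,0,0,0]]], "grip_force": 35}}

```text
t: 4.75
tcp_pos: [524.3, -183.3, 58.3]
ee_rot: [0.703, 0.077, -0.075, -0.703]
wrist_force: [-0.9, 0.2, 6.3]
grip_width: 5.7
```

```bash
python3 -c "
from h import *
cv2.imwrite('pics/w3.png',bot.read_camera('wrist'))
cmd([523.8,-183.6,190],102.3)"
```

```text
shift [  -0.2 -131.7   -0.3] mm turn [0.06 0.07 0.15] | tcp [ 524.29 -183.31   58.31] z-yaw 102.37 t 4.8 F [-1.87  0.65  6.84] w 5.6 q [-0.4   0.54  1.67  0.    0.94 -2.19]
```

View pics/w3.png

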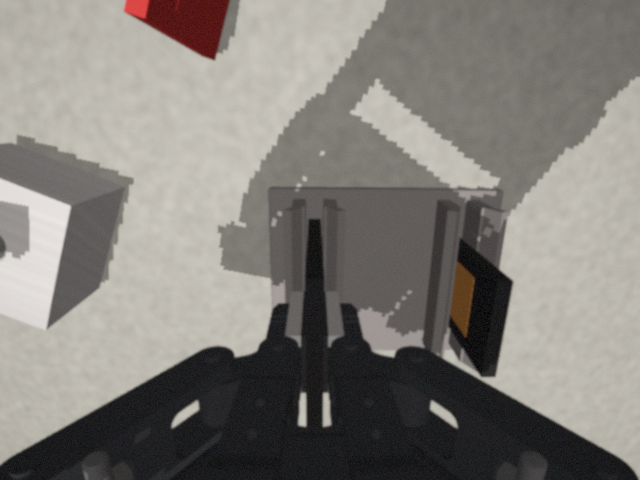

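>>> {"method": "servo_tool", "body": {"steps": [[[0,0,-0.015,0,0,0,0],[0,0,-0.04,0,0,0,0],[0,0,-0.08,0,0,0,0],[0,0,-0.12,0,0,0,0],[0,0,-0.14,0,0,0,0],[0,0,-0.14,0,0,0,0]]]}}

```text
t: 5.4
tcp_pos: [524.8, -183.6, 202.4]
ee_rot: [0.704, 0.079, -0.073, -0.702]
wrist_force: [-0.4, -1.0, -2.0]
grip_width: 5.5
```

```bash
python3 -c "
from h import *
cmd([510,204.5,200],74)"
```

```text
shift [ 68.6   1.2 382.3] mm turn [ 0.15 28.37  0.49] | tcp [ 524.84 -183.62  202.44] z-yaw 102.37 t 5.4 F [-0.4  -1.   -2.01] w 5.5 q [-0.4   0.35  1.56  0.    1.22 -2.19]
```

>>> {"method": "servo_tool", "body": {"steps": [[[0,0.0055,0,0.03,0,3,0.3],[0,0.014,0,0.08,0,7,0.5],[0,0.023,0,0.13,0,11,0.5],[0,0.032,0,0.18,0,15,0.5],[0,0.041,0,0.23,0,19,0.5],[0,0.05,0,0.28,0,23,0.5],[0,0.058,0,0.325,0,26,0.5],[0,0.065,0.001,0.36,0,28.4,0.5],[0,0.0686,0.001,0.382,0.1,28.4,0.5],[0,0.0686,0.001,0.382,0.1,28.4,0.5]]]}}

```text
t: 6.4
tcp_pos: [509.1, 206.4, 199.3]
ee_rot: [0.701, -0.098, 0.097, -0.7]
wrist_force: [0.2, -0.6, -1.2]
grip_width: 5.5
```

>>> {"method": "servo_tool", "body": {"steps": [[[0,0,0,0,0,0,0],[0,0,0,0,0,0,0]]]}}

```text
t: 6.6
tcp_pos: [509.0, 205.7, 198.9]
ee_rot: [0.701, -0.099, 0.097, -0.7]
wrist_force: [1.4, -0.2, -0.5]
grip_width: 5.5
```

```bash
python3 -c "
from h import *
i=bot.camera_info('wrist');cv2.imwrite('pics/w4.png',bot.read_camera('wrist'))
import pickle;pickle.dump(i,open('w4.pkl','wb'))
for n in ['slot','bore','filter_center','spare_filter_center','station']:
  for d in bot.landmark_of('wrist',n): print(n,w(i,d['location']),d['conf'])
cmd([510,204.5,200],74)"
```

```text
slot [515.21 203.55  11.39] 0.71
bore [479.15 104.25  85.3 ] 0.82
spare_filter_center [524.25 271.    43.64] 0.7
station [508.37 182.9   -4.24] 0.71
shift [ 1.1 -0.6 -1.2] mm turn [ 0.08  0.1  -0.08] | tcp [509.26 205.99 199.39] z-yaw 74.1 t 6.9 F [ 0.57 -0.39 -0.42] w 5.7 q [ 0.32  0.34  1.58 -0.    1.23 -0.98]
```

View pics/w4.png

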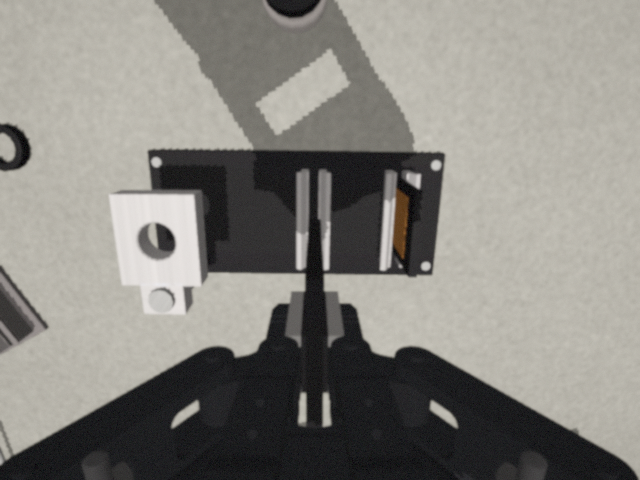

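```bash
python3 -c "
import cv2
a=cv2.imread('pics/w4.png');cv2.imwrite('pics/w4c.png',cv2.resize(a[140:290,280:450],None,fx=4.7,fy=4,interpolation=cv2.INTER_CUBIC))
cv2.imwrite('pics/w4d.png',cv2.resize(a[140:320,100:240],None,fx=4,fy=3.3,interpolation=cv2.INTER_CUBIC))
"
```

```text
(no output)
```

View pics/w4c.png

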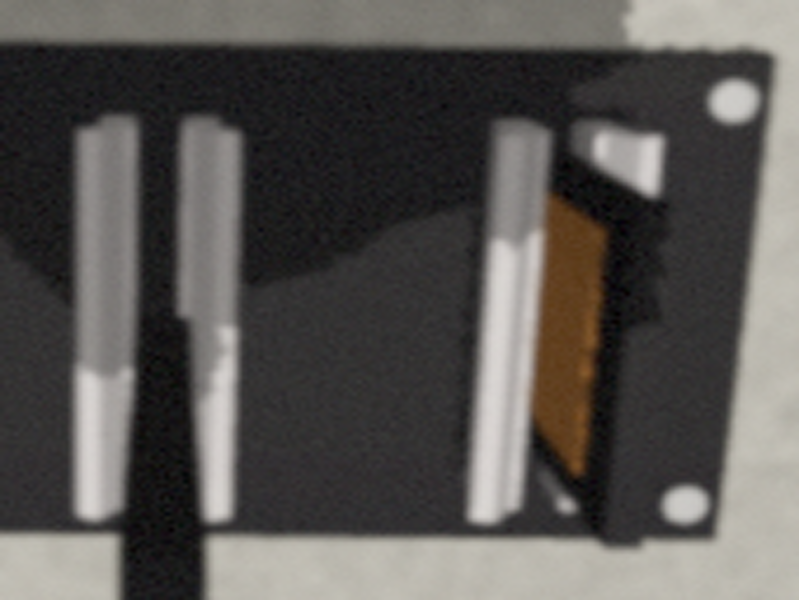

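View pics/w4d.png

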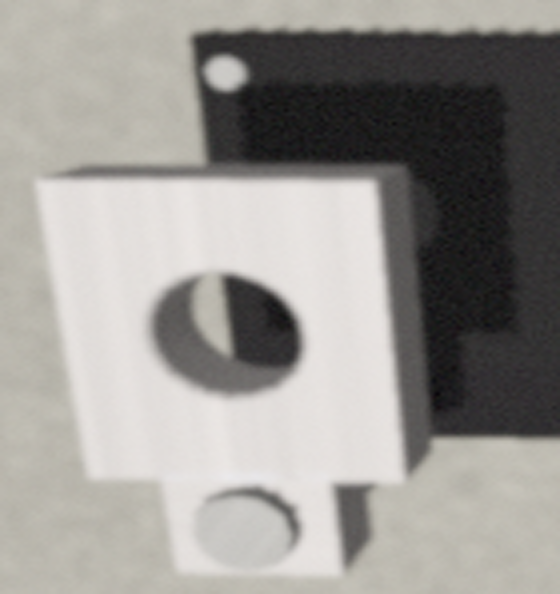

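```bash
cat > fit.py <<'E'
from h import *
def S(p,L):
    c,s=np.cos(p[2]),np.sin(p[2]);L=np.atleast_2d(L)
    return np.c_[p[0]+c*L[:,0]-s*L[:,1],p[1]+s*L[:,0]+c*L[:,1],L[:,2]]
if __name__=="__main__":
    import pickle
    i=pickle.load(open('w4.pkl','rb'))
    px=np.array([[148.75,151.2],[444.3,153.75],[431.7,274.5],[312.7,268.7],[156.5,240.6],[109.5,194.5],[194.5,194.5],[202,286],[122.5,285.5]])
    def f(p):
        L=[[p[3]-55,p[4]-125,8],[p[3]-55,p[4]+125,8],[p[3]+55,p[4]+125,8],[40,0,33],[0,-105,88],[-32,-133,88],[-32,-77,88],[32,-77,88],[32,-133,88]]
        return (proj(i,S(p,L))-px)
    r=least_squares(lambda p:f(p).ravel(),[510,204.5,-.28,0,-20],loss='soft_l1')
    print(r.x,np.degrees(r.x[2]));print(f(r.x));print(S(r.x,[0,-105,88]))
E
python3 fit.py
```

```text
[509.72 203.83  -0.29   1.22 -16.51] -16.34064211725779
[[-3.85 -0.14]
 [ 0.74 -0.41]
 [ 0.43  1.71]
 [ 0.79  0.12]
 [ 0.21  1.01]
 [-0.48 -0.38]
 [-0.36 -0.09]
 [-0.06  0.14]
 [ 0.15 -0.47]]
[[480.18 103.07  88.  ]]
```

```bash
python3 -c "
from h import *
import pickle;i=pickle.load(open('w4.pkl','rb'))
p,r,s=tool()
print(proj(i,p+r.apply([[-30,52,0],[-30,-23,0],[-28,52,0]])))
cmd([509.7,203.8,130],73.7)"
```

```text
[[317.25 219.06]
 [319.16 279.94]
 [317.24 223.02]]
shift [ 1.1 69.4 -1.9] mm turn [ 0.08  0.4  -0.08] | tcp [509.26 205.99 199.39] z-yaw 74.1 t 6.9 F [ 0.57 -0.39 -0.42] w 5.7 q [ 0.32  0.34  1.58 -0.    1.23 -0.98]
```

>>> {"method": "servo_tool", "body": {"steps": [[[0,0.0005,0.02,-0.0005,0.1,0.4,-0.1],[0,0.0005,0.05,-0.0005,0.1,0.4,-0.1],[0,0.0005,0.08,-0.0005,0.1,0.4,-0.1],[0,0.0005,0.095,-0.0005,0.1,0.4,-0.1],[0,0.0005,0.1,-0.0005,0.1,0.4,-0.1],[0,0.0005,0.1,-0.0005,0.1,0.4,-0.1]]]}}

```text
t: 7.5
tcp_pos: [509.4, 205.1, 99.3]
ee_rot: [0.7, -0.1, 0.1, -0.7]
wrist_force: [0.8, -0.1, -0.3]
grip_width: 5.4
```

```bash
python3 -c "
from h import *
i=bot.camera_info('wrist');a=bot.read_camera('wrist');cv2.imwrite('pics/w5.png',a)
import pickle;pickle.dump(i,open('w5.pkl','wb'))
cv2.imwrite('pics/w5c.png',cv2.resize(a[150:350,220:420],None,fx=4,fy=3,interpolation=cv2.INTER_CUBIC))
cmd([510.1,205.2,60.5],73.7)"
```

```text
shift [ 0.3 39.5 -0. ] mm turn [-0.04 -0.01  0.05] | tcp [509.77 205.29 100.04] z-yaw 73.69 t 7.55 F [-0.42  0.08 -1.21] w 5.8 q [ 0.32  0.46  1.66  0.    1.02 -0.97]
```

View pics/w5c.png

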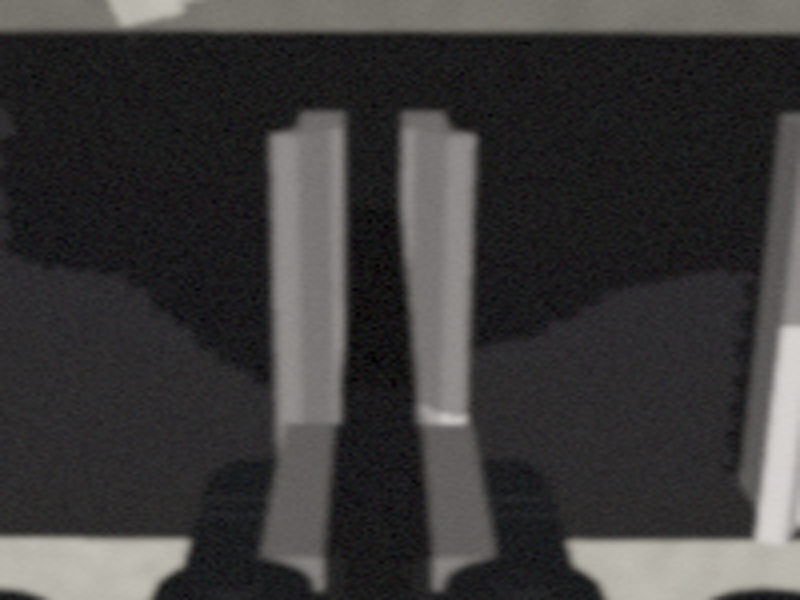

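```bash
python3 -c "
from h import *
import pickle;i=pickle.load(open('w5.pkl','rb'))
p,r,s=tool()
q=atz(i,[[313,194]],33);print(q, r.inv().apply(q-p))
q=atz(i,[[313,150+109/3]],8);print(q, r.inv().apply(q-p))
print(proj(i,p+r.apply([[-30,52,0]])))
a=cv2.imread('pics/w5.png')[150:350,280:350];a=np.clip(a.astype(float)*3,0,255).astype('uint8')
cv2.imwrite('pics/w5d.png',cv2.resize(a,None,fx=8,fy=3,interpolation=cv2.INTER_CUBIC))
"
```

```text
[[471.09 214.53  33.  ]] [[-39.78  67.    -2.03]]
[[471.11 214.46   8.  ]] [[-39.77  92.    -2.11]]
[[317.07 219.35]]
```

View pics/w5d.png

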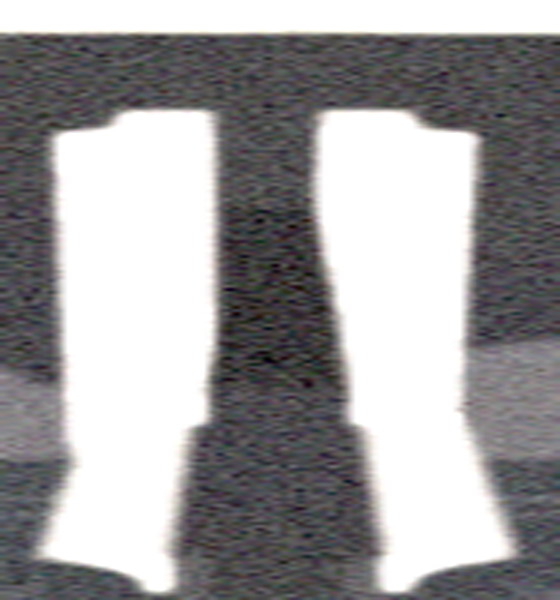

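>>> {"method": "servo_tool", "body": {"steps": [[[0,0.0002,0.006,0,0,0,0],[0,0.0002,0.012,0,0,0,0],[0,0.0002,0.018,0,0,0,0],[0,0.0002,0.023,0,0,0,0],[0,0.0002,0.028,0,0,0,0],[0,0.0002,0.032,0,0,0,0],[0,0.0002,0.035,0,0,0,0],[0,0.0002,0.037,0,0,0,0],[0,0.0002,0.038,0,0,0,0]]]}}

```text
t: 8.45
tcp_pos: [510.0, 205.2, 61.9]
ee_rot: [-0.7, 0.1, -0.101, 0.7]
wrist_force: [0.1, -0.6, -0.3]
grip_width: 5.4
```

```bash
python3 -c "
from h import *
a=bot.read_camera('wrist');cv2.imwrite('pics/w6.png',a)
cmd([510.1,205.2,60.5],73.7)"
```

```text
shift [0.1 1.4 0. ] mm turn [-0.04 -0.01  0.05] | tcp [509.99 205.21  61.87] z-yaw 73.69 t 8.5 F [ 0.3  -0.61 -0.49] w 5.4 q [ 0.32  0.52  1.68  0.    0.94 -0.97]
```

View pics/w6.png

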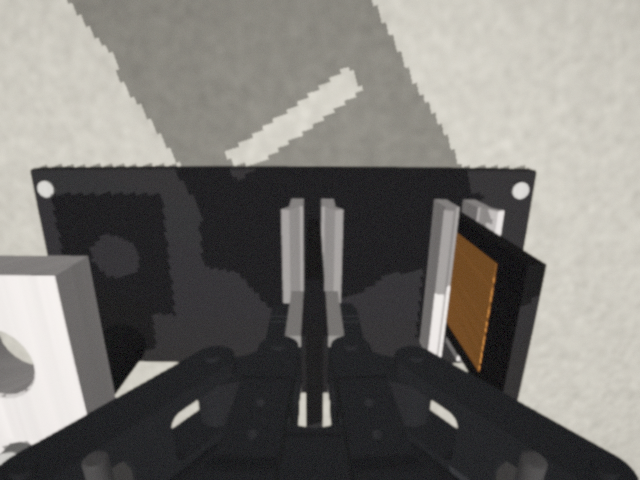

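Filter is inside the slot between the rails (columns 303–322) with no force. Easing down to contact.

>>> {"method": "servo_tool", "body": {"steps": [[[0,0,0.0005,0,0,0,0],[0,0,0.001,0,0,0,0],[0,0,0.0015,0,0,0,0],[0,0,0.0015,0,0,0,0]]]}}

```text
t: 8.9
tcp_pos: [510.0, 205.2, 60.4]
ee_rot: [-0.7, 0.1, -0.101, 0.7]
wrist_force: [0.2, -0.9, -0.6]
grip_width: 5.7
```

>>> {"method": "servo_tool", "body": {"steps": [[[0,0,0.0005,0,0,0,0],[0,0,0.001,0,0,0,0],[0,0,0.001,0,0,0,0]]]}}

```text
t: 9.2
tcp_pos: [510.1, 205.3, 60.3]
ee_rot: [-0.7, 0.1, -0.101, 0.7]
wrist_force: [-5.7, -2.0, 11.1]
grip_width: 5.4
```

>>> {"method": "servo_tool", "body": {"steps": [[[0.3,0,-0.0005,0,0,0,0],[0.3,0,-0.0005,0,0,0,0],[0.3,0,-0.0005,0,0,0,0],[0.3,0,-0.0005,0,0,0,0]]]}}

```text
t: 9.6
tcp_pos: [510.1, 205.3, 60.7]
ee_rot: [-0.7, 0.1, -0.101, 0.7]
wrist_force: [-0.4, -0.8, 0.3]
grip_width: 25.5
```

```bash
python3 -c "
from h import *
a=bot.read_camera('wrist');cv2.imwrite('pics/w7.png',a)
cmd([510.1,205.2,200],73.7)"
```

```text
shift [   0.2 -139.3    0. ] mm turn [-0.05 -0.01  0.07] | tcp [510.13 205.29  60.71] z-yaw 73.69 t 9.65 F [ 0.18 -0.39 -0.22] w 25.9 q [ 0.32  0.52  1.68  0.    0.94 -0.97]
```

View pics/w7.png

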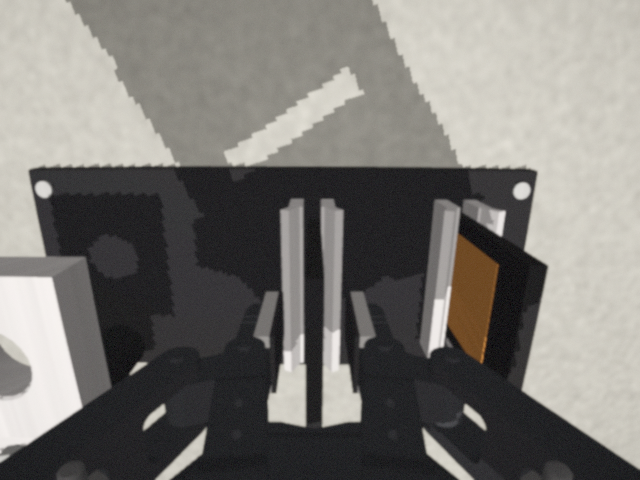

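>>> {"method": "servo_tool", "body": {"steps": [[[0.4,0,-0.015,0,0,0,0],[0.4,0,-0.045,0,0,0,0],[0.5,0,-0.09,0,0,0,0],[0.6,0,-0.13,0,0,0,0],[0.6,0,-0.15,0,0,0,0],[0.6,0,-0.15,0,0,0,0]]]}}

```text
t: 10.25
tcp_pos: [510.8, 205.6, 215.0]
ee_rot: [-0.699, 0.098, -0.103, 0.701]
wrist_force: [0.8, -0.2, -0.9]
grip_width: 51.1
```

```bash
python3 -c "
from h import *
import pickle
i=bot.camera_info('wrist');a=bot.read_camera('wrist');cv2.imwrite('pics/w8.png',a);pickle.dump(i,open('w8.pkl','wb'))
cmd([525,-321,260],89)"
```

```text
shift [ 162.1  -48.  -500.9] mm turn [ -0.12 -15.3    0.24] | tcp [510.19 205.34 212.69] z-yaw 73.7 t 10.3 F [ 1.18  0.2  -0.72] w 51.2 q [ 0.32  0.33  1.57  0.    1.25 -0.97]
```

View pics/w8.png

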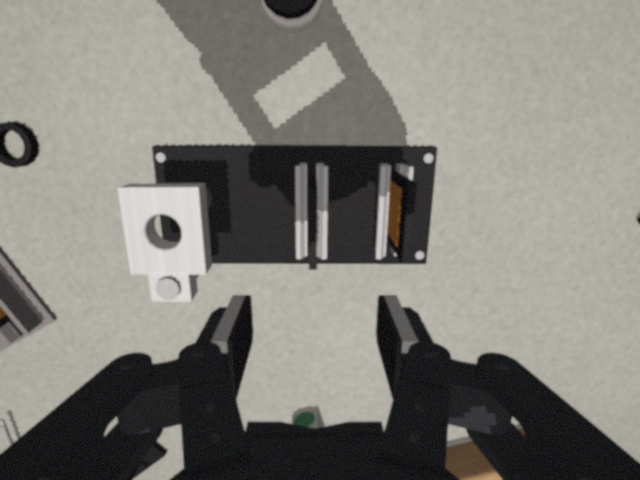

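The filter stands on edge in the slot (far top corner at about (313,268), matching the spare's geometry). On to the probe.

>>> {"method": "servo_tool", "body": {"steps": [[[0.6,0.162,-0.048,-0.501,0,-15.3,0.2],[0.6,0.162,-0.048,-0.501,0,-15.3,0.2],[0.6,0.162,-0.048,-0.501,0,-15.3,0.2],[0.6,0.162,-0.048,-0.501,0,-15.3,0.2],[0.6,0.162,-0.048,-0.501,0,-15.3,0.2],[0.6,0.162,-0.048,-0.501,0,-15.3,0.2],[0.6,0.162,-0.048,-0.501,0,-15.3,0.2],[0.6,0.162,-0.048,-0.501,0,-15.3,0.2],[0.6,0.162,-0.048,-0.501,0,-15.3,0.2],[0.6,0.162,-0.048,-0.501,0,-15.3,0.2]]]}}

```text
t: 11.3
tcp_pos: [523.2, -289.4, 256.0]
ee_rot: [-0.706, 0.006, -0.006, 0.708]
wrist_force: [1.0, -0.2, 0.4]
grip_width: 51.5
```

```bash
python3 -c "
from h import *
cmd([525,-321,260],89)"
```

```text
shift [  2.3  -4.1 -31.5] mm turn [-0.17 -0.01 -0.03] | tcp [ 523.21 -289.4   256.04] z-yaw 88.99 t 11.3 F [ 0.95 -0.21  0.44] w 51.5 q [-0.57  0.4   1.36  0.    1.38 -2.12]
```

>>> {"method": "servo_tool", "body": {"steps": [[[0.6,0.002,-0.004,-0.0315,-0.2,0,0],[0.6,0.002,-0.004,-0.0315,-0.2,0,0],[0.6,0.002,-0.004,-0.0315,-0.2,0,0],[0.6,0.002,-0.004,-0.0315,-0.2,0,0]]]}}

```text
t: 11.7
tcp_pos: [524.7, -319.9, 259.3]
ee_rot: [-0.707, 0.006, -0.005, 0.707]
wrist_force: [-0.1, 0.1, -0.7]
grip_width: 51.0
```

```bash
python3 -c "
from h import *
import pickle
i=bot.camera_info('wrist');a=bot.read_camera('wrist');cv2.imwrite('pics/w9.png',a);pickle.dump(i,open('w9.pkl','wb'))
cv2.imwrite('pics/w9c.png',cv2.resize(a[160:320,230:410],None,fx=4,fy=3.7,interpolation=cv2.INTER_CUBIC))
cmd([525,-321,260],89)"
```

```text
shift [ 0.2 -0.4 -1.2] mm turn [-0.    0.06 -0.06] | tcp [ 524.78 -319.77  259.65] z-yaw 89.06 t 11.75 F [0.86 0.22 1.02] w 51.0 q [-0.61  0.44  1.3  -0.    1.4  -2.16]
```

View pics/w9.png

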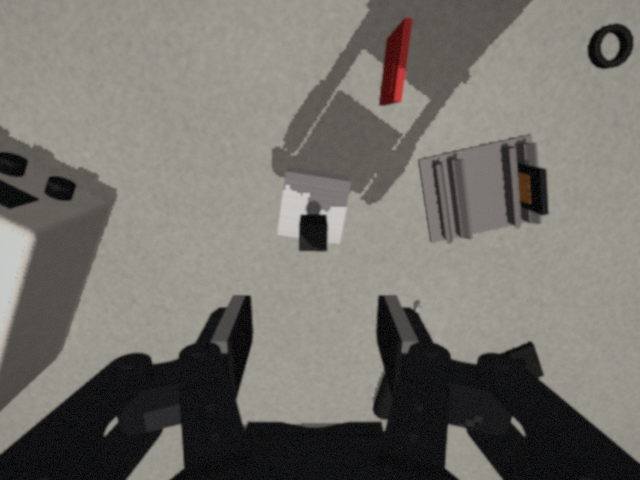

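View pics/w9c.png

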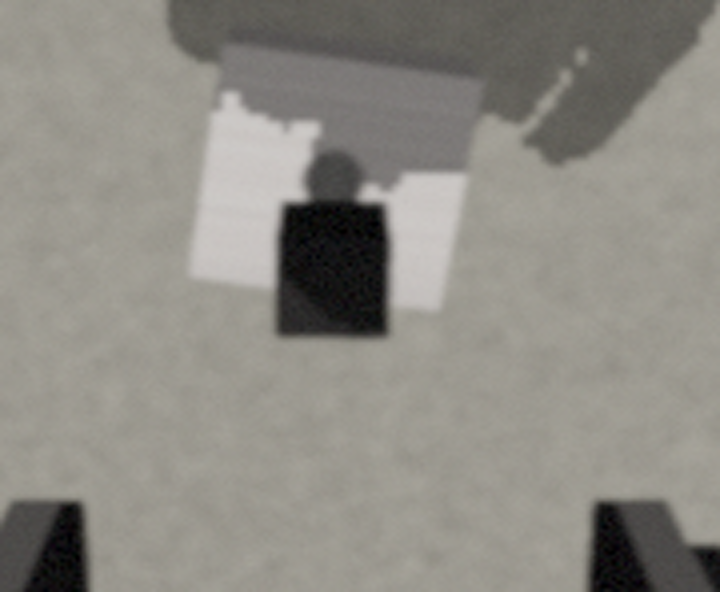

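```bash
python3 -c "
from h import *
import pickle;i=pickle.load(open('w9.pkl','rb'))
p,r,s=tool()
px=np.array([[277,335],[388,335]])/[4,3.7]+[230,160]
q=atz(i,px,140);print(q,q.mean(0)); t=r.inv().apply(q-p);print(t)
px=np.array([[281,203],[385,203]])/[4,3.7]+[230,160]
q=atz(i,px,110);print(q); t=r.inv().apply(q-p);print(t)
for d in bot.landmark_of('wrist','probe_grip'):print(w(i,d['location']),d['conf'])
"
```

```text
[[ 533.58 -331.52  140.  ]
 [ 533.9  -312.36  140.  ]] [ 533.74 -321.94  140.  ]
[[  9.12 119.63 -11.61]
 [  9.12 119.64   7.56]]
[[ 515.44 -331.37  110.  ]
 [ 515.76 -311.81  110.  ]]
[[ -8.99 149.65 -11.76]
 [ -8.99 149.66   7.81]]
[ 525.05 -322.12  126.19] 0.95
```

>>> {"method": "servo_tool", "body": {"steps": [[[0.6,0,0.03,-0.0004,0,0,0],[0.6,0,0.07,-0.0004,0,0,0],[0.6,0,0.105,-0.0004,0,0,0],[0.6,0,0.125,-0.0004,0,0,0],[0.6,0,0.135,-0.0004,0,0,0],[0.6,0,0.1375,-0.0004,0,0,0],[0.6,0,0.1375,-0.0004,0,0,0]]]}}

```text
t: 12.5
tcp_pos: [525.1, -320.1, 123.2]
ee_rot: [0.707, -0.006, 0.006, -0.707]
wrist_force: [0.7, -0.1, -0.7]
grip_width: 51.4
```

```bash
python3 -c "
from h import *
a=bot.read_camera('wrist');cv2.imwrite('pics/w10.png',a)
cmd([525,-321,122],89)"
```

```text
shift [-0.2  1.6 -0.7] mm turn [0.07 0.09 0.04] | tcp [ 525.23 -320.32  123.64] z-yaw 89.09 t 12.55 F [-0.21 -1.04  0.61] w 51.4 q [-0.61  0.56  1.45 -0.    1.13 -2.16]
```

View pics/w10.png

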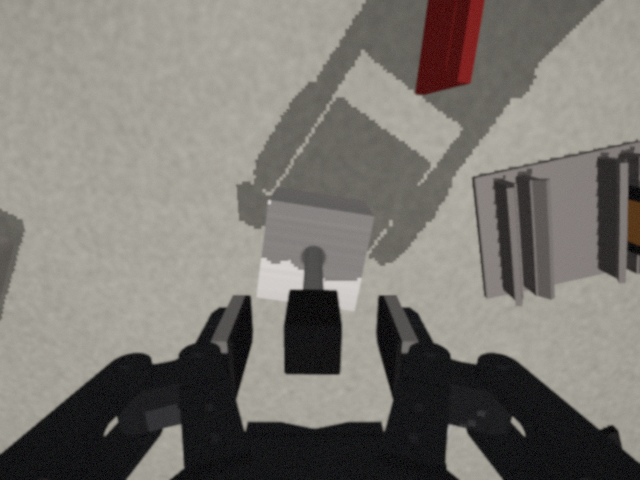

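Grip (columns 285–341) is centred between the pads (250/378) and square. Closing.

>>> {"method": "servo_tool", "body": {"steps": [[[0,0,0.0015,0,0,0,0],[0,0,0.0015,0,0,0,0],[0,0,0.0015,0,0,0,0],[0,0,0.0015,0,0,0,0],[0,0,0.0015,0,0,0,0],[0,0,0.0015,0,0,0,0]]], "grip_force": 60}}

```text
t: 13.15
tcp_pos: [525.5, -320.5, 123.0]
ee_rot: [0.708, -0.005, 0.006, -0.706]
wrist_force: [0.1, 0.5, 5.9]
grip_width: 19.1
```

```bash
python3 -c "
from h import *
a=bot.read_camera('wrist');cv2.imwrite('pics/w11.png',a)
cmd([525,-321,260],89)"
```

```text
shift [  -0.3 -137.    -0.8] mm turn [0.11 0.08 0.11] | tcp [ 525.55 -320.52  123.04] z-yaw 89.08 t 13.2 F [-0.2   0.16  5.34] w 19.2 q [-0.61  0.56  1.45 -0.    1.13 -2.16]
```

View pics/w11.png

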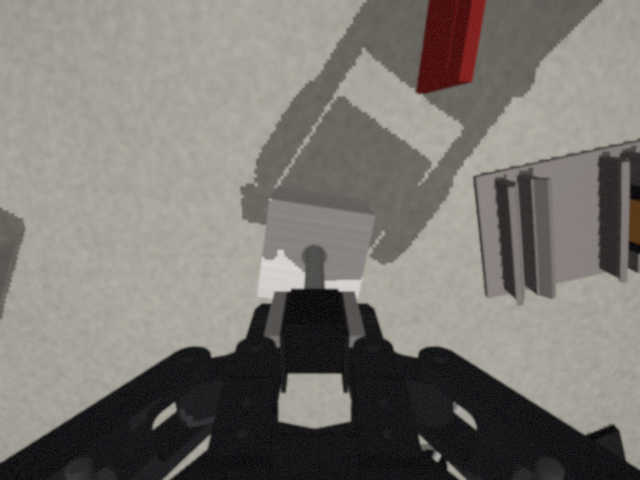

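>>> {"method": "servo_tool", "body": {"steps": [[[0,0,-0.008,0,0,0,0],[0,0,-0.02,0,0,0,0],[0,0,-0.04,0,0,0,0],[0,0,-0.07,0,0,0,0],[0,0,-0.1,0,0,0,0],[0,0,-0.12,0,0,0,0],[0,0,-0.13,0,0,0,0],[0,0,-0.13,0,0,0,0]]]}}

```text
t: 14.0
tcp_pos: [525.5, -320.4, 254.5]
ee_rot: [0.708, -0.004, 0.007, -0.706]
wrist_force: [-0.1, 0.2, -1.5]
grip_width: 19.3
```

```bash
python3 -c "
from h import *
import pickle
i=bot.camera_info('wrist');a=bot.read_camera('wrist');cv2.imwrite('pics/w12.png',a);pickle.dump(i,open('w12.pkl','wb'))
cv2.imwrite('pics/w12c.png',cv2.resize(a[200:320,250:380],None,fx=6,fy=5,interpolation=cv2.INTER_CUBIC))
p,r,s=tool()
print(proj(i,p+r.apply([[0,118,0],[0,13,0]])))
cmd([480.3,104.2,250],89)"
```

```text
[[316.47 236.84]
 [317.74 309.6 ]]
shift [-51.7   2.  423.6] mm turn [0.11 0.08 0.11] | tcp [ 525.23 -320.19  253.  ] z-yaw 89.08 t 14.05 F [-0.44 -0.52 -1.92] w 19.1 q [-0.61  0.44  1.31 -0.    1.39 -2.16]
```

View pics/w12c.png

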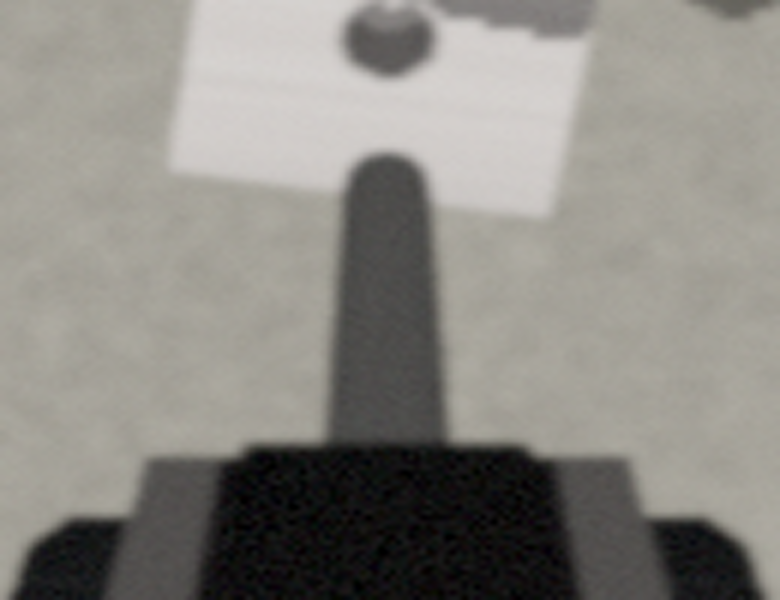

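```bash
python3 -c "
from h import *
cmd([480.6,104.4,240],73.7)"
```

```text
shift [-51.4  12.  423.8] mm turn [ 0.1  15.38  0.13] | tcp [ 525.23 -320.19  253.  ] z-yaw 89.08 t 14.05 F [-0.44 -0.52 -1.92] w 19.1 q [-0.61  0.44  1.31 -0.    1.39 -2.16]
```

>>> {"method": "servo_tool", "body": {"steps": [[[0,-0.003,0,0.025,0,1,0],[0,-0.008,0,0.065,0,2,0],[0,-0.013,0,0.11,0,4,0],[0,-0.019,0,0.155,0,6,0],[0,-0.025,0,0.2,0,8,0],[0,-0.03,0,0.245,0,10,0],[0,-0.036,0,0.29,0,11,0],[0,-0.041,0,0.335,0,13,0],[0,-0.046,0,0.375,0,15,0],[0,-0.05,0,0.405,0,15.4,0]]]}}

```text
t: 15.05
tcp_pos: [480.7, 87.7, 250.8]
ee_rot: [0.701, -0.1, 0.1, -0.699]
wrist_force: [1.1, -0.6, -1.0]
grip_width: 19.2
```

```bash
python3 -c "
from h import *
cmd([480.6,104.4,240],73.7)"
```

```text
shift [-4.8 10.8 16.1] mm turn [ 0.12 -0.03  0.03] | tcp [480.72  87.66 250.81] z-yaw 73.67 t 15.05 F [ 1.15 -0.61 -0.96] w 19.2 q [ 0.11  0.16  1.68 -0.    1.3  -1.18]
```

>>> {"method": "servo_tool", "body": {"steps": [[[0,-0.003,0.004,0.01,0.1,0,0],[0,-0.005,0.008,0.016,0.1,0,0],[0,-0.005,0.011,0.016,0.1,0,0],[0,-0.005,0.011,0.016,0.1,0,0],[0,-0.005,0.011,0.016,0.1,0,0],[0,-0.005,0.011,0.016,0.1,0,0]]]}}

```text
t: 15.65
tcp_pos: [480.6, 103.7, 239.9]
ee_rot: [0.7, -0.101, 0.101, -0.7]
wrist_force: [-0.2, 0.4, -1.1]
grip_width: 19.3
```

```bash
python3 -c "
from h import *
import pickle
i=bot.camera_info('wrist');a=bot.read_camera('wrist');cv2.imwrite('pics/w13.png',a);pickle.dump(i,open('w13.pkl','wb'))
cv2.imwrite('pics/w13c.png',cv2.resize(a[150:310,230:400],None,fx=4.5,fy=3.7,interpolation=cv2.INTER_CUBIC))
p,r,s=tool()
print(proj(i,p+r.apply([[0,118,0],[0,13,0]])))
cmd([480.6,104.4,240],73.7)"
```

```text
[[315.97 237.64]
 [317.24 311.15]]
shift [-0.1 -0.1  0.6] mm turn [ 0.02 -0.07  0.04] | tcp [480.58 103.83 239.92] z-yaw 73.63 t 15.7 F [ 0.23  0.15 -1.38] w 19.1 q [ 0.14  0.17  1.69 -0.    1.28 -1.15]
```

View pics/w13c.png

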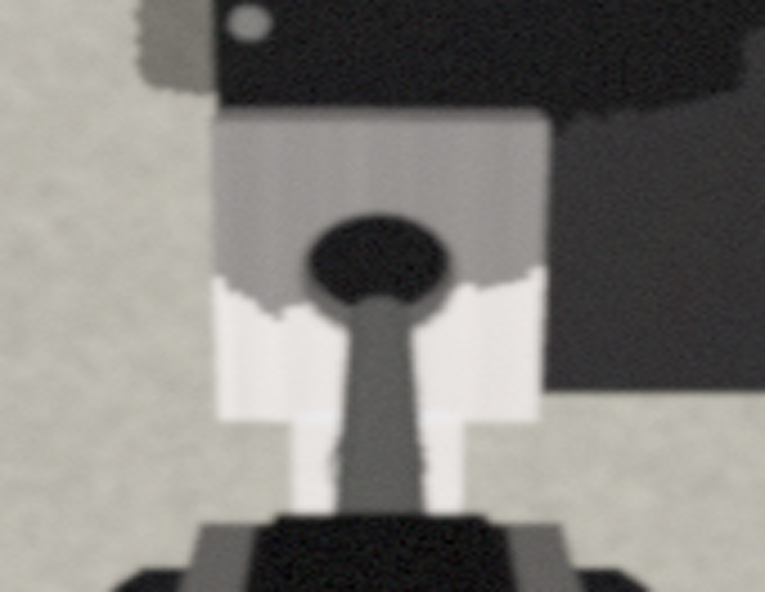

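View pics/w13.png

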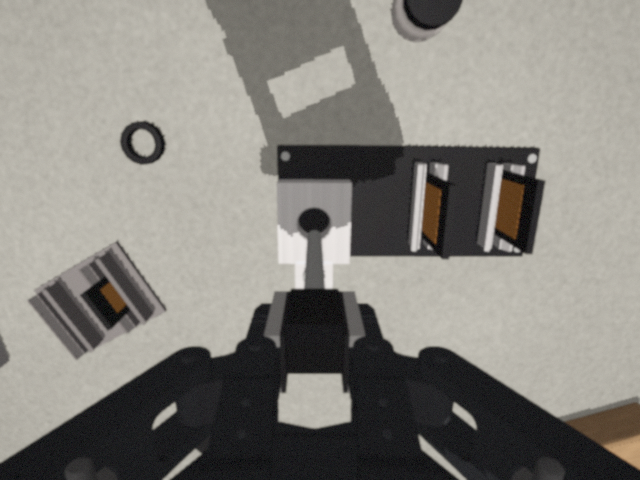

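```bash
python3 -c "
from h import *
import pickle;i=pickle.load(open('w13.pkl','rb'))
p,r,s=tool()
f=lambda L:np.array(L)/[4.5,3.7]+[230,150]
print('corners',r.inv().apply(atz(i,f([[212,118],[550,118],[541,421],[217,421]]),88)-p))
print('hole top,l,r',r.inv().apply(atz(i,f([[379,213],[303,265],[452,265]]),88)-p))
print('predict mouth bottom',(proj(i,p+r.apply([[13,152,-1.5],[-13,152,-1.5]]))-[230,150])*[4.5,3.7])
"
```

```text
corners [[-32.86 151.9  -28.67]
 [-32.88 151.88  26.97]
 [ 31.91 151.93  27.32]
 [ 31.92 151.95 -29.62]]
hole top,l,r [[-13.43 151.91  -1.17]
 [ -2.48 151.92 -14.06]
 [ -2.48 151.91  11.22]]
predict mouth bottom [[377.03 336.47]
 [377.03 214.97]]
```

>>> {"method": "servo_tool", "body": {"steps": [[[0,-0.0004,0.005,0.0002,0,0,0],[0,-0.0004,0.012,0.0002,0,0,0],[0,-0.0004,0.02,0.0002,0,0,0],[0,-0.0004,0.026,0.0002,0,0,0],[0,-0.0004,0.03,0.0002,0,0,0],[0,-0.0004,0.03,0.0002,0,0,0],[0,-0.0004,0.03,0.0002,0,0,0]]]}}

```text
t: 16.4
tcp_pos: [480.4, 104.2, 210.0]
ee_rot: [0.7, -0.1, 0.101, -0.7]
wrist_force: [-0.4, 0.6, -0.2]
grip_width: 19.2
```

```bash
python3 -c "
from h import *
import pickle
i=bot.camera_info('wrist');a=bot.read_camera('wrist');cv2.imwrite('pics/w14.png',a);pickle.dump(i,open('w14.pkl','wb'))
cv2.imwrite('pics/w14c.png',cv2.resize(a[170:320,230:400],None,fx=4.5,fy=4,interpolation=cv2.INTER_CUBIC))
cmd([480.3,104.4,157],73.7)"
```

```text
shift [-0.2 53.2  0.2] mm turn [ 0.01 -0.08  0.06] | tcp [480.39 104.15 210.17] z-yaw 73.62 t 16.45 F [ 0.44 -0.11 -0.1 ] w 18.6 q [ 0.14  0.2   1.73 -0.    1.21 -1.15]
```

View pics/w14c.png

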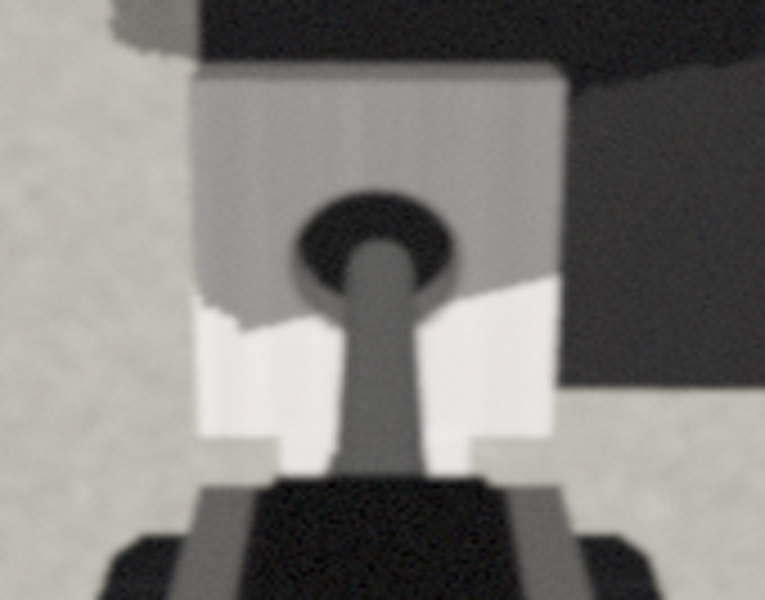

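```bash
python3 -c "
from h import *
import pickle;i=pickle.load(open('w14.pkl','rb'))
p,r,s=tool()
f=lambda L:np.array(L)/[4.5,4]+[230,170]
print('corners',r.inv().apply(atz(i,f([[188,78],[568,78],[555,437],[197,437]]),88)-p))
print('hole top,l,r',r.inv().apply(atz(i,f([[375,190],[294,250],[456,250]]),88)-p))
print('tip dome pred',(proj(i,p+r.apply([[-5,118,0],[-5,116,0]]))-[230,170])*[4.5,4])
"
```

```text
corners [[-32.4  122.13 -29.35]
 [-32.43 122.13  26.86]
 [ 32.22 122.2   26.96]
 [ 32.25 122.2  -30.01]]
hole top,l,r [[-13.22 122.15  -1.69]
 [ -2.6  122.16 -14.07]
 [ -2.62 122.16  10.7 ]]
tip dome pred [[386.18 243.24]
 [386.24 246.5 ]]
```

>>> {"method": "servo_tool", "body": {"steps": [[[0,0,0.005,-0.0004,0,0,0],[0,0,0.012,-0.0004,0,0,0],[0,0,0.02,-0.0004,0,0,0],[0,0,0.029,-0.0004,0,0,0],[0,0,0.038,-0.0004,0,0,0],[0,0,0.046,-0.0004,0,0,0],[0,0,0.051,-0.0004,0,0,0],[0,0,0.053,-0.0004,0,0,0],[0,0,0.053,-0.0004,0,0,0],[0,0,0.053,-0.0004,0,0,0]]]}}

```text
t: 17.45
tcp_pos: [480.5, 103.8, 157.5]
ee_rot: [0.7, -0.1, 0.101, -0.7]
wrist_force: [0.5, 0.4, -1.6]
grip_width: 19.3
```

```bash
python3 -c "
from h import *
import pickle
i=bot.camera_info('wrist');a=bot.read_camera('wrist');cv2.imwrite('pics/w15.png',a);pickle.dump(i,open('w15.pkl','wb'))
cv2.imwrite('pics/w15c.png',cv2.resize(a[170:320,230:400],None,fx=4.5,fy=4,interpolation=cv2.INTER_CUBIC))
for c in ['scene','top']:
  a=bot.read_camera(c);cv2.imwrite(f'pics/{c}15.png',a)
a=cv2.imread('pics/scene15.png');cv2.imwrite('pics/scene15c.png',cv2.resize(a[190:330,350:530],None,fx=4.4,fy=4.2,interpolation=cv2.INTER_CUBIC))
cmd([480.3,104.1,157],73.7)"
```

```text
shift [-0.2  0.5  0.3] mm turn [-0.01 -0.07  0.09] | tcp [480.46 103.76 157.46] z-yaw 73.63 t 17.6 F [ 0.74  0.22 -0.8 ] w 19.4 q [ 0.14  0.27  1.78 -0.    1.09 -1.15]
```

View pics/w15c.png

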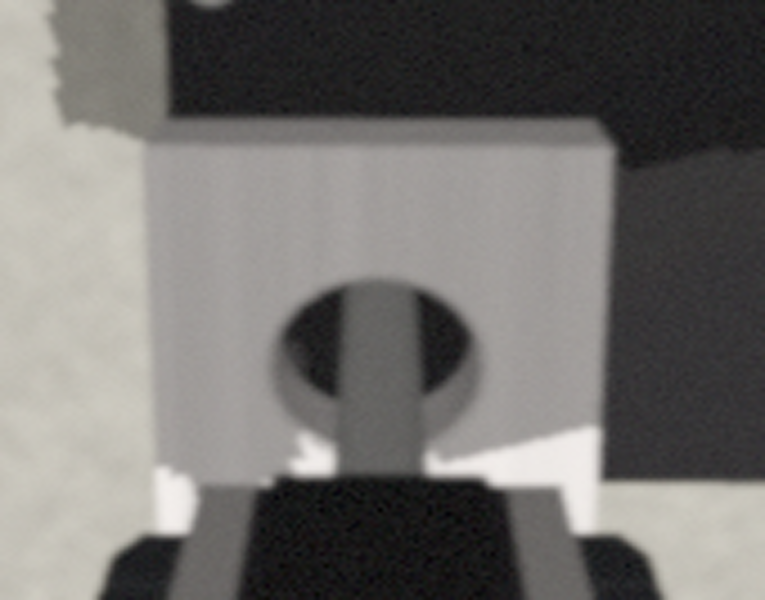

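View pics/scene15c.png

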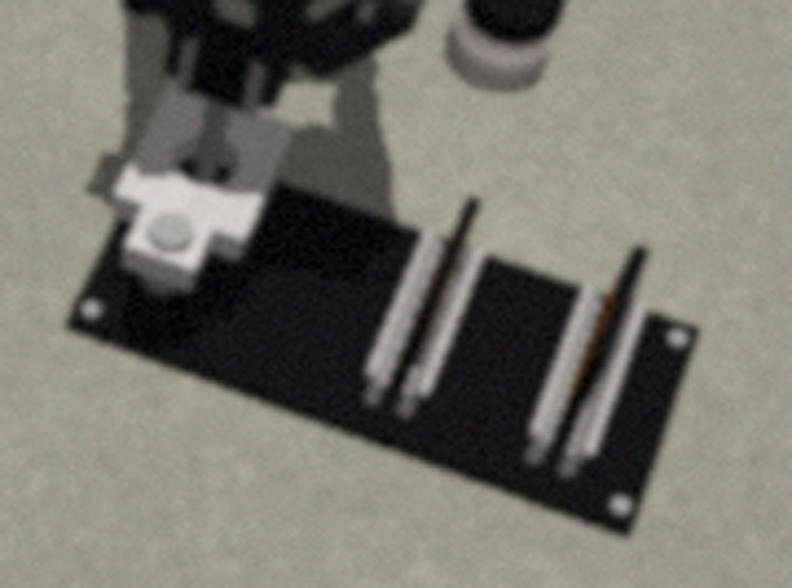

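View pics/top15.png

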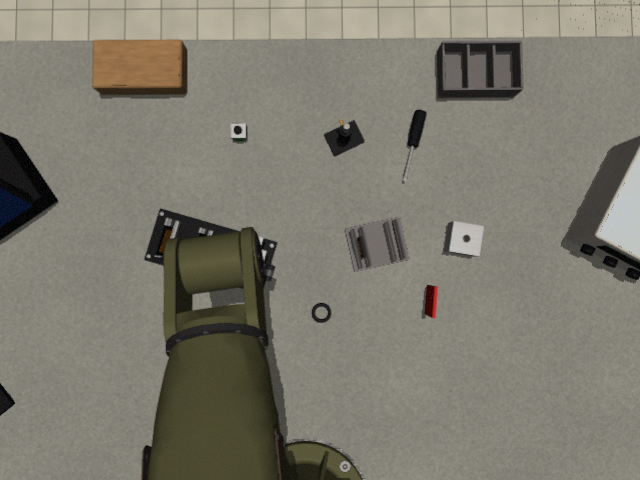

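```bash
python3 -c "
from h import *
import pickle;i=pickle.load(open('w15.pkl','rb'))
p,r,s=tool()
f=lambda L:np.array(L)/[4.5,4]+[230,170]
print('corners',r.inv().apply(atz(i,f([[145,145],[615,145]]),88)-p))
print('hole top,l,r',r.inv().apply(atz(i,f([[375,278],[271,365],[483,365]]),88)-p))
"
```

```text
corners [[-32.25  69.41 -28.78]
 [-32.28  69.41  26.84]]
hole top,l,r [[-13.72  69.44  -1.56]
 [ -1.04  69.46 -14.42]
 [ -1.05  69.46  11.79]]
```

>>> {"method": "servo_tool", "body": {"steps": [[[0,-0.0003,0.0004,0,0,0,0],[0,-0.0003,0.0004,0,0,0,0],[0,-0.0003,0.0004,0,0,0,0],[0,-0.0003,0.0004,0,0,0,0],[0,-0.0003,0.0004,0,0,0,0],[0,-0.0003,0.0004,0,0,0,0],[0,-0.0003,0.0004,0,0,0,0]]]}}

```text
t: 18.3
tcp_pos: [480.2, 103.8, 157.1]
ee_rot: [0.7, -0.1, 0.101, -0.7]
wrist_force: [-1.1, -1.7, -1.1]
grip_width: 18.8
```

```bash
python3 -c "
from h import *
cmd([480.3,104.1,157],73.7)
print(bot.state()['joint_vel'])
print(bot.job_done())"
```

```text
shift [0.1 0.1 0.3] mm turn [-0.01 -0.07  0.09] | tcp [480.17 103.84 157.07] z-yaw 73.63 t 18.3 F [-1.05 -1.72 -1.07] w 18.8 q [ 0.14  0.27  1.78 -0.    1.09 -1.15]
[ 0.  0. -0. -0. -0. -0.]
the job is handed in; nothing more can be done
None
```

The job is handed in at t = 18.3 s, with both steps done in the order asked.

- **Filter:** I took the larger filter from the tray and lowered it into the inner slot of the station's holder. I felt the floor contact at the expected height (about 11 N) before letting go. It stands upright, looks like the spare filter in the scene view, and was within about 1 mm of mid-slot when I measured it just before lowering.
- **Probe:** I took it by its square grip and lowered it through the guide hole. No contact force showed, only about 1–2 N of sensor noise. It is held upright and still, with the tip at about z = 39 mm, half-way between the guide plate's underside and the base plate. The last images put it within about 0.5 mm of the hole's centre.

**Disagreements:** The wrist camera's calibration was about 1.4 mm off sideways, seen against the held filter and stem, and I corrected for it. In the station fit, one base-plate corner also missed by about 4 pixels and I did not explain it. The tip height comes from the grasp height, not from seeing the tip under the plate. In the last pictures the other objects looked unmoved, and no check failed.

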